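Roll the rolling pin onto its parking strip

ROBOT

A 6-joint arm with a two-finger parallel gripper is mounted at the origin on a cart in front of the work surface, level with it; the furniture and walls round the work are solid. World frame = base frame: x ahead of the robot, y to its left, z up, the work surface at z = 0. Lengths are in mm, angles in rad, forces in N, time in s.
With the tool pointing down it reaches from about 275 to 975 mm from the base axis. Payload 8.4 kg.
Tool frame: the origin (TCP) lies between the finger pads, 19 mm behind the fingertips; this is the grasp point; z points along the fingers, y is the line along which they close (so a half turn about z gives the same grasp; the last joint's range is limited). The gripper opens to 92 mm and grips with 3 to 60 N. Pads are 20 mm wide; open, the fingers measure 128 mm over their backs; the gripper's body (75 mm by 189 mm) begins 69 mm behind the grasp point.
Start: joints at [1.264, 0.353, 1.633, -0, 1.155, -0.002], TCP at [187.563, 596.195, 233.283] pointing down, gripper open.
Joint ranges: [-2.63, 2.63], [-0.92, 2.1], [0.06, 2.66], [-1.3, 4.44], [0, 2.69], [-3.02, 3.02]. Speed limits (rad/s): [2.22, 2.22, 2.79, 3.14, 3.14, 3.14].

INTERFACE

Orientations are given as [roll, pitch, yaw] about the fixed x, y, z axes, in that order (R = Rz(yaw) Ry(pitch) Rx(roll)).
In Python, from bench import arm, status, capture, calibration, job, spot_in, trace, place_of gives the robot as it stands. Calls block until the motion is done:
- arm.reach(position, orientation): joint-space move of the TCP to a pose.
- arm.move_l(position, rotation=None, feed=150, threshold=None): straight line of the TCP; rotation=None keeps the orientation; feed is the mean speed in mm/s. With threshold (N) it stops when the force on the tool has changed by that much, and returns True; else False.
- arm.set_joints(angles): joint-space move.
- arm.command_gripper(opening, grasp_force=None): opening from 0.0 (shut) to 1.0 (fully open); grasp_force is the grip in N (None keeps the last); returns when the fingers have stopped.
- arm.dwell(seconds).
- arm.ik(position, orientation): joint angles nearest the present ones, or None.
- status.sense(): the state.
- capture(name): name is "scene" or "top"; returns (picture, depth): 400x640x3 uint8, red, green, blue; 400x640 float32, mm along the optical axis (not along the pixel's ray), 0 where there is no reading.
- calibration(name): a dict with "vertical_fov" (degrees; the focal length in pixels is half the picture's height over the tangent of half this angle, whatever the lens; pixels are square), "cx", "cy" (the principal point, pixels), "k1" (the pictures are not rectified: a ray, as slopes to the right and down, at radius r is drawn at 1 + k1 r^2 times it, then the intrinsics apply), "camera_from_world" (4x4, takes a point from world to camera coordinates). Camera axes: x right, y up, looking along -z (the intrinsics and any distortion apply to the point x, -y, -z); pixel columns grow to the right and rows downward; lengths in mm; the calibration is good to about 2 mm. A picture is of the moment at which its call begins. calibration takes no time and is no camera call.
A pose or a line that the arm cannot do raises arm.Unreachable and nothing moves.
- job.close_job(): hands the job in; it is judged then, once.
Trained networks look in the newest picture that a camera, given by its name, has taken for a name from the list of things; names that differ only in an ending like _2 or _b are one class to them, and where a whole thing is asked for, a point or a joint stands for the part that bears it (a point fixed in the world has none). Each returns a list of dicts, best first, with "confidence" (0 to 1); they miss things now and then, are a little off and sometimes report something else, mostly with a low value. They report only what shows in the picture. A call takes as long as a camera call.
- spot_in(label, camera): "pixel" ([row, column] in pixels, amid what is visible of it).
- trace(label, camera): "mask" (400x640 bool, what is visible of it) and "pixel" ([row, column] in pixels, amid what is visible of it).
- place_of(label, camera): "pixel" ([row, column] in pixels: a listed point, or the origin of a listed thing).
The state is a dict: "t": time; "joints": joint angles; "qd": joint speeds; "effort": joint torques, N m; "tcp_pos": TCP position; "tool_rot": TCP orientation; "wrist_force": force on the tool from outside, world axes, zero at the start; "ft_torque": the same for the moment, N m; "gripper_width": opening from 0.0 (shut) to 1.0 (fully open); "gripper_force": force on a finger pad.
Only numpy, scipy, OpenCV 4.12 (cv2) and the standard library are available. Lean on these libraries where they do the work, as an engineer would, in place of code of your own. Each camera call takes 0.05 s, during which the arm holds its last target. There are 200 camera calls.

TASK

Clear the working part of the pastry board: with the fingertips on top of the rolling pin, roll it along the board until it comes to rest squarely on the dark inlaid strip near the board's other end, the pin lying along the strip. It must roll, not be picked up, lifted or shoved from behind with the fingers down beside it; several strokes are fine, and the glass, the jam jar and the tin must stay where they stand. Let go and leave the pin lying still.

Things in the scene. Friction and masses are not known exactly. Their poses are not given: they have to be found in the camera images.
- board: light wooden pastry board fixed on the worktop, 270 mm (its x) by 400 mm (its y) by 12 mm thick; origin at the centre of its underside, z up. Its +y points from the end where the pin lies toward the end with the dark strip (about to the robot's left). Two hairline dark seams cross it 35 mm from each end; they are only decoration.
- park (a point): middle of the dark inlaid parking strip, on the board's top face (12 mm above the worktop), 110 mm from the board's centre along board +y. The strip is flush, 24 mm wide (along board y) and runs across the board along board x; point axes are those of the board.
- pin: straight wooden rolling pin with round ends, diameter 48 mm, length 240 mm, 0.24-0.49 kg, loose, lying nearly parallel to the strip, 95-180 mm before it. Origin at its centre, on its axis (36 mm above the worktop, top at 60); x is the long axis; y, z turn as it rolls. A tip pressing on its top and moving across rolls it at half the tip's speed; let go at 0.1 m/s it coasts 1 cm.
- glass: clear drinking glass, 81 mm across, 91 mm tall, upright on the worktop off one end of the board; origin at the centre of its underside. Bystander.
- jam_jar: jam jar with a silver lid, 66 mm across, 88 mm tall, upright on the worktop off one end of the board; origin at the centre of its underside. Bystander.
- tin: food tin, 58 mm across, 72 mm tall, upright on the worktop off one end of the board; origin at the centre of its underside. Bystander.

How it is judged:
By the outcome, as a careful person would: the job done as asked, in the order asked, and still so for the second after the job is handed in, with the robot touching nothing.
It also fails if it takes over 64 s, if anything falls off the work surface, if the arm or the gripper's body presses on something with over 40 N, if the wrist force passes 120 N, or if a joint passes its speed limit or range.

## Working session

There is one attempt and no reset: what is moved stays moved. The work goes in short steps, each a Python script; the robot and the scene stay as the last script left them, time stands still between calls to the robot, and variables do not carry over. Pictures are saved under pics/ and viewed, at most 10 in all, crops included, and the job is handed in when it is done.

```bash
mkdir -p pics; ls; cat > h.py <<'E'
import numpy as np, cv2
from bench import arm, status, capture, calibration, job, spot_in, trace, place_of
def cam(n):
    c=calibration(n); f=200/np.tan(np.radians(c["vertical_fov"])/2)
    return f,c["cx"],c["cy"],c["k1"],np.array(c["camera_from_world"])
def ray(n,px):
    f,cx,cy,k1,T=cam(n); px=np.atleast_2d(px).astype(float)
    d=np.stack([(px[:,1]-cx)/f,(px[:,0]-cy)/f],1); u=d.copy()
    for _ in range(20): u=d/(1+k1*(u**2).sum(1,keepdims=True))
    return np.c_[u[:,0],-u[:,1],-np.ones(len(u))],T
def at_z(n,px,z):
    r,T=ray(n,px); R=T[:3,:3]; o=-R.T@T[:3,3]; d=r@R
    return o+d*((z-o[2])/d[:,2])[:,None]
def at_depth(n,px,dep):
    r,T=ray(n,px); return (r*np.asarray(dep)[:,None]-T[:3,3])@T[:3,:3]
E
cat > s1.py <<'E'
from h import *
P={}
for n in("top","scene"):
    p,d=capture(n); P[n]=p; np.save(n+"_d.npy",d); cv2.imwrite(f"pics/{n}1.png",p[:,:,::-1])
    for l,z in(("pin",36),("park",12),("board",0),("glass",0),("jam_jar",0),("tin",0)):
        for r in place_of(l,n)[:2]: print(n,l,np.round(r["pixel"]),round(r["confidence"],2),at_z(n,r["pixel"],z)[0].round(1))
    print(cam(n)[4].round(2).tolist())
print(status.sense())
E
python3 s1.py
```

```text
bench.py
pics
top pin [176. 318.] 0.97 [518.8  52.3  36. ]
top pin [224. 187.] 0.18 [413.7 344.4  36. ]
top park [184. 256.] 0.58 [508.3 196.5  12. ]
top board [180. 301.] 0.85 [518.9  92.6   0. ]
top glass [180. 186.] 0.67 [520.9 361.1   0. ]
top jam_jar [228. 188.] 0.91 [410.2 352.4   0. ]
top tin [193. 415.] 0.65 [ 484.5 -179.2    0. ]
top tin [180. 301.] 0.29 [518.9  92.8   0. ]
[[-0.02, -1.0, 0.03, 57.96], [0.98, -0.01, 0.18, -477.88], [-0.18, 0.04, 0.98, -850.33], [0.0, 0.0, 0.0, 1.0]]
scene pin [213. 323.] 0.61 [524.8  54.   36. ]
scene park [196. 288.] 0.78 [509.6 200.5  12. ]
scene board [214. 311.] 0.63 [515.9 100.2   0. ]
scene glass [172. 262.] 0.95 [524.8 367.4   0. ]
scene glass [214. 313.] 0.73 [520.4  95.6   0. ]
scene jam_jar [189. 238.] 0.64 [413.7 348.3   0. ]
scene tin [278. 371.] 0.67 [ 480.9 -181.6    0. ]
[[0.75, -0.66, -0.02, -332.01], [0.48, 0.52, 0.71, -329.93], [-0.46, -0.54, 0.71, -828.92], [0.0, 0.0, 0.0, 1.0]]
{'t': 0.7, 'joints': array([ 1.26359614e+00,  3.52955841e-01,  1.63340450e+00, -8.77520257e-06,
        1.15519458e+00, -2.40733509e-03]), 'qd': array([ 0.00252698, -0.00093918, -0.00037753,  0.0006929 ,  0.00070415,
        0.0002302 ]), 'effort': array([ 1.62869634e-03, -5.93608332e+01, -3.34527147e+01,  6.97882287e-02,
        1.56333041e-02,  4.86692286e-07]), 'tcp_pos': array([187.56797695, 596.19498515, 233.30863857]), 'tool_rot': array([3.14155494e+00, 8.11914334e-06, 2.83680335e+00]), 'wrist_force': array([-0.53211813, -0.0650458 , -1.20800446]), 'ft_torque': array([0.00931668, 0.02911189, 0.03081853]), 'gripper_force': 0.0, 'gripper_width': 1.0006214790130412}
```

View pics/top1.png

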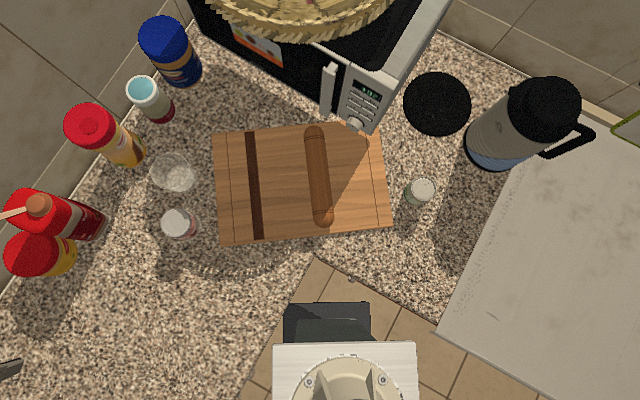

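View pics/scene1.png

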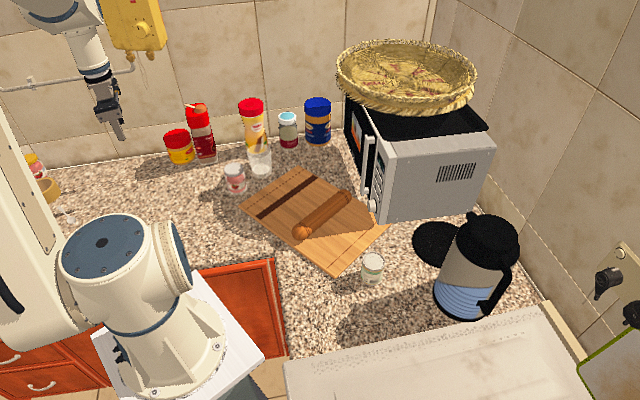

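The top view shows the pin at about (176,318), the strip along columns 246–264 and the jam jar and glass to its left. The tin is at (190,420) and the microwave is by the board's far right corner. Next I'll measure the lines and the clearances.

```bash
cat >> h.py <<'E'
def axis(P):
    c=P.mean(0); v=np.linalg.svd(P-c,full_matrices=False)[2][0]; v*=np.sign(v[0])
    s=(P-c)@v; return c+v*(s.max()+s.min())/2, v, s.max()-s.min()
def measure(n="top",show=True):
    p,d=capture(n); m=[r for r in trace("pin",n)][0]["mask"]
    px=np.argwhere(m&(d>0)); Q=at_depth(n,px,d[m&(d>0)])
    Q=Q[(Q[:,2]>20)&(Q[:,2]<70)]
    # far silhouette centre: fit cylinder with r=24 at z=36
    from scipy.optimize import least_squares
    def res(a):
        u=np.array([np.cos(a[0]),np.sin(a[0])]); w=np.array([-u[1],u[0]])
        return np.hypot(Q[:,:2]@w-a[1],Q[:,2]-36-a[2])-24
    a=least_squares(res,[0,Q[:,1].mean(),0],loss="soft_l1",f_scale=2).x
    u=np.array([np.cos(a[0]),np.sin(a[0])]); w=np.array([-u[1],u[0]]); s=Q[:,:2]@u
    lo,hi=np.percentile(s,[.3,99.7]); c=u*(lo+hi)/2+w*a[1]
    print(n,"pin c",c.round(1),"ang",np.degrees(a[0]).round(2),"dz",a[2].round(1),"len",(hi-lo).round(1),"rms",np.sqrt((res(a)**2).mean()).round(2))
    return c,a[0],p,d
E
cat > s2.py <<'E'
from h import *
for n in("top","scene"):
    c,a,p,d=measure(n)
    m=trace("board",n)[0]["mask"]; 
    # strip: dark pixels within board hull
    hull=np.zeros_like(m,np.uint8); k=cv2.convexHull(np.argwhere(m)[:,::-1].astype(np.int32)); cv2.fillConvexPoly(hull,k,1)
    rows,cols=np.mgrid[:400,:640]; W=at_z(n,np.c_[rows.ravel(),cols.ravel()],12).reshape(400,640,3)
    g=p.sum(2)
    s=(hull>0)&(g<230)&(np.abs(W[...,1]-198)<25)
    ns,lab,st,_=cv2.connectedComponentsWithStats(s.astype(np.uint8)); i=1+st[1:,4].argmax()
    S=W[lab==i][:,:2]; c,v,L=axis(S); w=np.array([-v[1],v[0]]); q=(S-c)@w
    print("strip c",c.round(1),"ang",np.degrees(np.arctan2(v[1],v[0])).round(2),"L",L.round(1),"width",np.percentile(q,[1,99]).round(1),"mid",q.mean().round(2))
    H=W[m][:,:2]; r=cv2.minAreaRect(H.astype(np.float32)); print("board rect",r)
    ok=d>0; Q=at_depth(n,np.argwhere(ok),d[ok])
    for zc in(100,150,200,250,300):
      b=Q[(Q[:,2]>zc)&(Q[:,1]>-100)&(Q[:,1]<350)&(Q[:,0]>450)&(Q[:,0]<1000)]
      if len(b):
        print("above",zc,len(b),[(y,b[(b[:,1]>y)&(b[:,1]<=y+50),0].min().round()) for y in range(-100,350,50) if ((b[:,1]>y)&(b[:,1]<=y+50)).any()])
E
python3 s2.py
```

```text
top pin c [518.5  52. ] ang 5.71 dz 0.9 len 230.7 rms 2.26
strip c [508.2 201.5] ang 5.58 L 259.3 width [-12.1  12.2] mid 0.0
board rect ((518.0776977539062, 91.93131256103516), (273.243896484375, 402.4547119140625), 5.794702529907227)
above 100 16214 [(-100, np.float64(622.0)), (-50, np.float64(632.0)), (0, np.float64(659.0)), (50, np.float64(676.0)), (100, np.float64(678.0)), (150, np.float64(686.0)), (200, np.float64(711.0)), (250, np.float64(831.0)), (300, np.float64(752.0))]
above 150 13779 [(-100, np.float64(622.0)), (-50, np.float64(633.0)), (0, np.float64(659.0)), (50, np.float64(676.0)), (100, np.float64(678.0)), (150, np.float64(686.0)), (200, np.float64(711.0)), (250, np.float64(832.0)), (300, np.float64(752.0))]
above 200 11722 [(-100, np.float64(622.0)), (-50, np.float64(636.0)), (0, np.float64(659.0)), (50, np.float64(676.0)), (100, np.float64(678.0)), (150, np.float64(686.0)), (200, np.float64(711.0))]
above 250 10114 [(-100, np.float64(622.0)), (-50, np.float64(637.0)), (0, np.float64(666.0)), (50, np.float64(676.0)), (100, np.float64(678.0)), (150, np.float64(686.0))
[... 1007 characters left out ...]
-50, np.float64(638.0)), (0, np.float64(660.0)), (50, np.float64(678.0)), (100, np.float64(678.0)), (150, np.float64(688.0)), (200, np.float64(713.0)), (250, np.float64(758.0)), (300, np.float64(943.0))]
above 250 10319 [(-100, np.float64(624.0)), (-50, np.float64(641.0)), (0, np.float64(670.0)), (50, np.float64(678.0)), (100, np.float64(678.0)), (150, np.float64(688.0)), (200, np.float64(713.0)), (250, np.float64(758.0)), (300, np.float64(943.0))]
above 300 7412 [(-100, np.float64(736.0)), (-50, np.float64(704.0)), (0, np.float64(684.0)), (50, np.float64(678.0)), (100, np.float64(678.0)), (150, np.float64(688.0)), (200, np.float64(713.0)), (250, np.float64(758.0)), (300, np.float64(943.0))]
```

The pin and strip are parallel within error, at about 5.6°. The pin has to travel about 149 mm along board +y. I'll use the open fingers straddled along the pin for yaw control, with short flat strokes, and test one first.

```bash
cat >> h.py <<'E'
A=np.radians(5.6); U=np.array([np.cos(A),np.sin(A)]); W=np.array([-np.sin(A),np.cos(A)]); S_END=151.3; ROT=[np.pi,0,A+np.pi/2]
def at(s,z,u=521): return [*(U*u+W*s),z]
def stroke(s,ds,zup=86,press=10):
    """pin axis at s, roll it by ds (<=18)"""
    h=ds/2
    arm.move_l(at(s-h,zup),ROT,feed=150)
    hit=arm.move_l(at(s-h,73),ROT,feed=25,threshold=press)
    st=status.sense(); z=st["tcp_pos"][2]
    arm.move_l(at(s+ds+h,z),ROT,feed=70)
    e=status.sense()
    arm.move_l(at(s+ds+h,zup),ROT,feed=80)
    print("hit",hit,"z",z.round(1),"F",st["wrist_force"].round(1),"end",e["wrist_force"].round(1),"z",e["tcp_pos"][2].round(1),"t",e["t"].__round__(1))
E
cat > s3.py <<'E'
from h import *
arm.reach(at(1.9,200),ROT); arm.move_l(at(-6,95),ROT,feed=200)
print(status.sense()["joints"].round(2), status.sense()["t"])
stroke(1.9,15)
c,a,p,d=measure("scene"); print("s",c@W, "off view?"); c,a,p,d=measure("top"); print("s",c@W)
cv2.imwrite("pics/s3.png",capture("scene")[0][:,:,::-1]); print(status.sense()["t"])
E
python3 s3.py
```

```text
[ 0.08  0.37  1.97  0.    0.8  -0.01] 3.95
hit True z 78.9 F [-2.4  0.   9.4] end [1.8 1.2 4. ] z 79.0 t 5.2
scene pin c [515.4  68.3] ang 5.48 dz 0.3 len 226.8 rms 2.87
s 17.685266092126668 off view?Traceback (most recent call last):
  File "s3.py", line 5, in <module>
    c,a,p,d=measure("scene"); print("s",c@W, "off view?"); c,a,p,d=measure("top"); print("s",c@W)
                                                                   ~~~~~~~^^^^^^^
  File "h.py", line 20, in measure
    p,d=capture(n); m=[r for r in trace("pin",n)][0]["mask"]
                      ~~~~~~~~~~~~~~~~~~~~~~~~~~~^^^
IndexError: list index out of range
```

The stroke rolled the pin exactly 15 mm (2.7 to 17.7 in the scene view). I'll continue.

```bash
cat > s4.py <<'E'
from h import *
s=16.9
for i in range(6): stroke(s,17); s+=17
c,a,p,d=measure("scene"); print("s",c@W,"exp",s)
cv2.imwrite("pics/s4.png",p[:,:,::-1]); print(status.sense()["t"])
E
python3 s4.py
```

```text
hit True z 78.9 F [-2.3  0.1  9.6] end [-0.3  0.6  4.3] z 78.9 t 6.9
hit True z 78.9 F [-2.2 -0.7  9.7] end [-1.2  1.1  4.1] z 78.9 t 8.4
hit True z 78.9 F [-3.  -0.4  9.3] end [-1.5  0.4  5.3] z 78.9 t 10.0
hit True z 78.9 F [-1.2 -0.5 10.4] end [ 0.1 -0.   4.1] z 78.9 t 11.5
hit True z 78.9 F [-2.6 -0.9 10.1] end [-0.1  0.2  1.9] z 78.9 t 13.0
hit True z 78.9 F [-2.1 -0.6  8.9] end [0.5 0.  4.1] z 78.9 t 14.6
scene pin c [506.4 168.5] ang 5.51 dz 0.5 len 229.4 rms 3.26
s 118.28636351607801 exp 118.9
14.9083
```

View pics/s4.png

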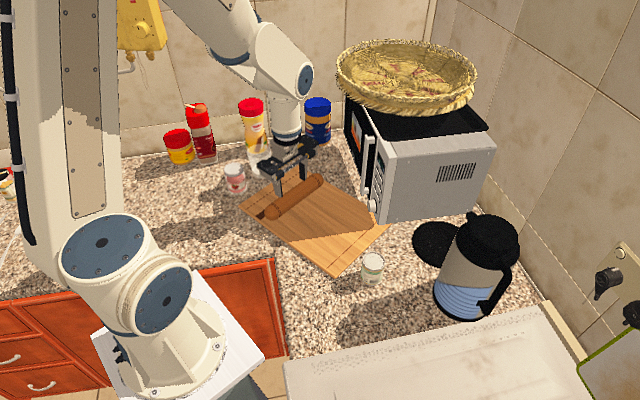

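The scene view shows the pin at about (200,297), just short of the strip, with the other items untouched. There are about 33 mm left. I'll do two more strokes, back off, then check from above.

```bash
cat > s5.py <<'E'
from h import *
stroke(118.1,16.7); stroke(134.8,16.6)
arm.move_l(at(159,200),ROT,feed=150)
q=status.sense()["joints"]; arm.set_joints([1.264,0.353,1.633,0,1.155,-0.002])
for n in("scene","top"):
    c,a,p,d=measure(n); print("s",c@W)
    cv2.imwrite(f"pics/s5{n}.png",p[:,:,::-1])
    for l in("glass","jam_jar","tin"):
        for r in place_of(l,n)[:1]: print(n,l,at_z(n,r["pixel"],0)[0].round(1))
    if n=="top":
        cv2.imwrite("pics/s5c.png",cv2.resize(p[100:270,180:420,::-1],None,fx=3,fy=3))
print(status.sense()["t"])
E
python3 s5.py
```

```text
hit True z 78.9 F [-2.4 -0.1  9.7] end [-0.7  0.2  3.8] z 78.9 t 16.2
hit True z 78.9 F [-2.3 -0.9  9.6] end [1.1 0.3 3.2] z 78.9 t 17.7
scene pin c [501.7 201. ] ang 5.42 dz 0.7 len 227.2 rms 3.24
s 151.09069397843956
scene glass [529.8 357.6   0. ]
scene jam_jar [419.7 346.   -0. ]
scene tin [ 490.1 -180.7    0. ]
top pin c [502.9 199.3] ang 5.67 dz 1.0 len 229.3 rms 2.15
s 149.27765840643883
top glass [526.2 367.3   0. ]
top jam_jar [409.6 356.6   0. ]
top tin [ 479.9 -175.6    0. ]
21.175
```

View pics/s5c.png

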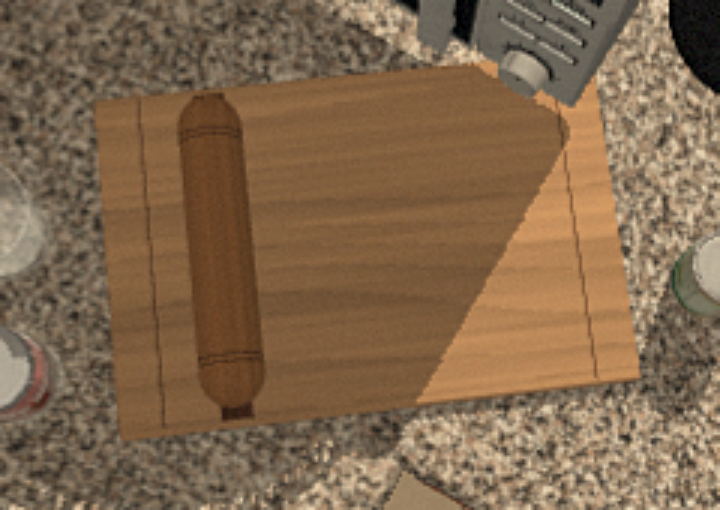

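The top crop shows the pin covering the strip and parallel to it, with the strip ends showing centred under both pin ends (crop columns about 208 and 238). It sits about 1 mm from the strip's middle, the bystanders haven't moved, and the arm is clear.

```bash
python3 -c "
from bench import job; print(job.close_job())"
```

```text
the job is handed in; nothing more can be done
None
```

The pin was rolled in nine fingertip strokes onto the dark strip and lies still along it, about 1 mm from its middle line by the cameras; the glass, jam jar and tin stand where they were, the arm is clear, and the job was handed in at about 21 s.

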